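# Hitch the tile carrier to the dock pin

### The arm

A 6-joint arm with a two-finger parallel gripper is mounted at the origin on a cart in front of the work surface, level with it; the furniture and walls round the work are solid. World frame = base frame: x ahead of the robot, y to its left, z up, the work surface at z = 0. Lengths are in m, angles in rad, forces in N, time in s.
With the tool pointing down it reaches from about 0.35 to 0.775 m from the base axis. Payload 5.5 kg.
Tool frame: the origin (TCP) lies between the finger pads; the fingertips stand 19 mm ahead of it and the grasp point (between the pads) is the TCP (env.tcp_to_tips is the distance from the TCP to the fingertips, in m); z points along the fingers, y is the direction in which the jaws open and shut (so a half turn about z gives the same grasp; the last joint's range is limited). The gripper opens to 85 mm and grips with 20 to 120 N. Pads are 22 mm wide; open, the fingers measure 114 mm over their backs; the gripper's body (76 mm by 85 mm) begins 54 mm behind the grasp point. The pads swing forward as they close: fully open they stand 13 mm farther back than shut.
Start: joints at [-1.348, 0.313, 0.046, 1.304, 0, 1.431], TCP at [0.204, -0.538, 0.25] pointing down, gripper open.
Joint ranges: [-2.76, 2.76], [-0.86, 1.69], [-1.03, 1.26], [-2.2, 2.34], [-1.47, 1.5], [-3.14, 3.14]. Speed limits (rad/s): [2.57, 2.57, 3.14, 3.14, 3.14, 3.14].

### API

Orientations are given as a unit quaternion [w, x, y, z].
In Python, from workcell import env, eyes, job gives the robot as it stands. The module is installed in compiled form; this text tells all that it offers.
- The arm moves only by the tool move_arm, never from a script. Its argument "commands" is a list of rows, each a list of 3 entries, a list of its own where there are three numbers: the shift along the world's x, y, z as a fraction of full scale, then the turn, a rotation vector about the world's x, y, z as a fraction of full scale, then the gripper command: -1 is shut, 1 is fully open, values between are in proportion. In form: [[[x, y, z], [wx, wy, wz], gripper], ...]. A call has 1 to 5 rows; each row shifts and turns the commanded pose from where the row before left it; what a row does not reach is not made up. Full scale, the value 1, is 0.04 m for a shift and 8 degrees for a turn. A row lasts 1/10 s, in which the tool goes at most 50 mm and 8.59 degrees, less where a joint would pass 70% of its speed; a pose out of reach is approached as far as the arm can. A call with a number of a shift or a turn outside -1 to 1 is refused whole. A call with a gripper value outside its range is refused whole. The fingers move at their own pace and stop on an object; "newtons" is the grip in N (left out, the last holds). Time passes only in rows, so rows that do not move let the fingers close. It gives the time, the measured TCP pose, the force and the opening at its end, in the units of the state.
- env.get_state(): the state, without advancing time (a new reading comes with each control period).
- eyes.read_camera(name): name is "scene" or "top"; returns a dict with "frame" (480x640x3 uint8, red, green, blue), "mtx" (3x3 intrinsics, pixels), "camera_from_world" (4x4, takes a point from world to camera coordinates). Camera axes: x right, y down, z forward; pixel columns grow to the right and rows downward; lengths in m; the calibration is good to about 2 mm. A picture is of the moment at which its call begins. There is no depth.
- job.hand_in(): hands the job in, once; it reports no verdict.
The state is a dict: "clock": time; "joint_pos": joint angles; "qvel": joint speeds; "tau": joint torques, N m; "tcp_pos": TCP position; "orientation": TCP orientation; "wrist_force": force on the tool from outside, world axes, zero at the start; "ft_torque": the same for the moment, N m; "finger_gap": finger opening in m.
Only numpy, scipy, OpenCV 4.12 (cv2) and the standard library are available. Lean on these libraries where they do the work, as an engineer would, in place of code of your own. Each camera call takes 0.05 s, during which the arm holds its last target.

### The job

Slide the little wooden carrier with the three glaze test tiles along the table to the grey dock and push its red hook onto the orange-headed pin until the pin is fully in and the brass safety latch flips shut behind it. Be gentle: neither pushing nor pulling may drive the pin's spring to its stop. Then tug the carrier straight back against the latch to prove that it holds (a firm little pull that draws the pin's spring out two or three millimetres), and let go, leaving the carrier hitched, the tiles standing on it and the other things untouched.

Things in the scene. Friction and masses are not known exactly. Their poses are not given: they have to be found in the camera images.
- carrier: Loose wooden carrier, 0.35 to 0.7 kg, slid flat along the table; board 170 x 84 x 14 mm with low fences round the tiles. Origin: centre of its underside, at table height; x forward to the hook, y to its left, z up. The red hook in front is 14 mm thick (17 to 31 mm above the table) and reaches to x = 185 mm.
- grip_post (a point): Grasp point on the dark wooden grip post at the carrier's rear: 26 mm along carrier x, 16 mm along carrier y, top 100 mm above the table. The point is on its axis, 80 mm above the table, at x = -68 mm, y = 0 of the carrier. Take it from above, fingers closing along carrier y.
- hook_seat (a point): Where the pin's axis lies when the pin touches the closed end of the hook's slot: x = 134, y = 0, z = 24 mm of the carrier. The slot is 20 mm wide, runs along carrier x and opens forward; its jaws end 32 mm in front of this point, then the mouth flares to about 42 mm wide at 51 mm, centring itself on a pin up to 10 mm off line.
- latch (a joint): Brass sprung latch bar hinged in the hook's left jaw, across the slot 30 mm in front of hook_seat. 0 rad = shut (cannot swing outward), up to 1.5 = swung inward. An entering pin pushes it inward with about 2 to 9 N; it springs shut once the pin's axis is within about 3 to 8 mm of hook_seat. Shut, it leaves the pin 21 mm of play in front of hook_seat.
- dock: Fixed dock: grey base plate 160 x 90 x 8 mm, blue clamp block at its back, and in front an upright 12 mm steel pin with a 28 mm orange head whose underside is 38 mm above the table (the hook slides in below it). Origin: on the table at the middle of the pin's setting range. x: direction to push the carrier (away from the robot), y left, z up. Hitched, carrier x lies along dock x.
- dock_slot (a point): Middle of the pin's setting range, 24 mm above the dock's origin. The pin is clamped anywhere from 20 mm nearer (dock -x) to 20 mm farther (dock +x) than this, at y = 0; where is different each time and not measured: find it by feel or look.
- pin_spring (a joint): The pin stands on a sprung tongue. 0 m = at rest; positive = pin pushed along dock +x, negative = pulled toward -x; about 3 N per mm both ways, with stops at 5 mm either way (about 15 N).
- tile_0: Green L-shaped glaze test tile, foot 34 x 44 mm, 61 mm tall, standing loose on the carrier, nearest the grip post. Origin: centre of its underside, z up.
- tile_1: Orange-red test tile of the same shape, the middle one. Origin: centre of its underside, z up.
- tile_2: Blue test tile of the same shape, nearest the hook. Origin: centre of its underside, z up.
- bisque_cup: Bystander: unglazed cup, 65 mm wide, 59 mm tall, to the right. Origin: centre of its underside. Leave alone.
- jar_pink: Bystander: small jar with a screw cap, 55 mm wide, 82 mm tall, to the left. Origin: centre of its underside. Leave alone.
- masking_tape: Bystander: roll of masking tape lying flat, 104 mm wide, 25 mm tall, near right. Origin: centre of its underside. Leave alone.
- rib_wood: Bystander: wooden rib lying flat, 48 x 92 x 6 mm, near left. Origin: centre of its underside. Leave alone.
Mind the look-alikes: they are no part of the job. There is more than one size of the dock; the job needs the larger.

How it is judged:
On the way, in this order (a step that is already met when the one before it is completed fails the run):
1. the pin, entering the hook, swings the latch inward (more than 0.5 rad) (value of joint latch above 0.5 rad and contact force between carrier and dock above 1 N), for 0.02 s.
2. the latch is shut (under 0.12 rad) with the hook's seat within 35 mm of dock_slot (value of joint latch below 0.12 rad and horizontal distance between hook_seat and dock_slot below 0.035 m), for 0.1 s.
3. the tug: with the latch shut, the carrier pulls the pin's spring out by more than 1.5 mm (value of joint latch below 0.12 rad and value of joint pin_spring below -0.0015 m), for 0.2 s.
At the end, for the whole second after the job is handed in: The carrier lies flat and still on the table, hitched to the pin: latch shut (under 0.12 rad), hook_seat within 55 mm of dock_slot, and all three tiles standing upright (within 0.2 rad) on its board (value of joint latch below 0.12 rad and horizontal distance between hook_seat and dock_slot below 0.055 m and height (world z) of carrier below 0.006 m and angle between carrier's own z axis and vertical below 0.05 rad and linear speed of carrier below 0.02 m/s and z of each of tile_0, tile_1, tile_2 in the frame of carrier above 0.008 m and angle between each of tile_0, tile_1, tile_2's own z axis and vertical below 0.2 rad and horizontal distance between each of tile_0, tile_1, tile_2 and carrier below 0.09 m); the robot touches nothing.
It fails at once if the pin's spring is driven to its stop (pushed in or drawn out more than 4.5 mm) (value of joint pin_spring above 0.0045 m or value of joint pin_spring below -0.0045 m).
It fails at once if the carrier bears on the dock with more than 25 N (contact force between carrier and dock above 25 N).
It fails at once if a tile falls over (tilts more than 0.5 rad) (angle between any of tile_0, tile_1, tile_2's own z axis and vertical above 0.5 rad).
It fails at once if a bystander is moved more than 20 mm (distance of any of bisque_cup, jar_pink, masking_tape, rib_wood from where it was at the start of the episode above 0.02 m).
It also fails if it takes over 70 s, if anything falls off the work surface, if the arm or the gripper's body presses on something with over 40 N, if the wrist force passes 120 N, or if a joint passes its speed limit or range.

## Working session

There is one attempt and no reset: what is moved stays moved. The work goes in short steps, Python scripts to look and compute and a tool call to move; the robot and the scene stay as the last step left them, time stands still between calls to the robot, and variables do not carry over. Pictures are saved under pics/ and viewed, and the job is handed in when it is done.

Besides the shell and the picture viewer there is one more tool, called after "Emit:" in YAML: its name, and indented under it one key for each argument. move_arm: Moves the arm, as the interface text tells. Its arguments: {"type":"object","properties":{"commands":{"type":"array","items":{"type":"array"}},"newtons":{"type":"number"}},"required":["commands"]}

```bash
mkdir -p pics; cat > h.py <<'E'
import numpy as np, cv2
from workcell import env, eyes, job
def snap(n,f):
    d=eyes.read_camera(n); cv2.imwrite('pics/'+f,cv2.cvtColor(d['frame'],cv2.COLOR_RGB2BGR)); return d
def proj(d,p):
    p=np.atleast_2d(p); c=(d['camera_from_world']@np.c_[p,np.ones(len(p))].T)[:3]; q=d['mtx']@c; return (q[:2]/q[2]).T
def unproj(d,uv,z):
    T=np.linalg.inv(d['camera_from_world']); r=T[:3,:3]@np.linalg.inv(d['mtx'])@np.array([uv[0],uv[1],1.]); o=T[:3,3]
    return o+r*(z-o[2])/r[2]
E
python3 - <<'E'
from h import *
import pickle
a=snap('scene','s0.png');b=snap('top','t0.png');pickle.dump((a,b),open('v0.pkl','wb'));print(env.get_state())
E
```

```text
{'clock': 0.1, 'joint_pos': array([-1.34760252e+00,  3.13940510e-01,  4.50790583e-02,  1.30359868e+00,
        3.52636531e-05,  1.43120725e+00]), 'qvel': array([-0.00097878, -0.00154542,  0.0052561 ,  0.00108914, -0.00274787,
        0.00192037]), 'tau': array([ 1.72794724e-03, -4.81724381e+01,  2.99244744e+01,  1.26831335e-02,
       -2.02046635e-04,  2.60211650e-06]), 'tcp_pos': array([ 0.20396494, -0.53715058,  0.24948383]), 'orientation': array([-8.31913400e-04,  9.83593294e-01,  1.80398280e-01, -1.71489807e-05]), 'wrist_force': array([ 0.06092096, -0.28731243,  0.23887121]), 'ft_torque': array([ 0.0338404 , -0.00879231,  0.0383278 ]), 'finger_gap': 0.08571407422653791}
```

View pics/s0.png

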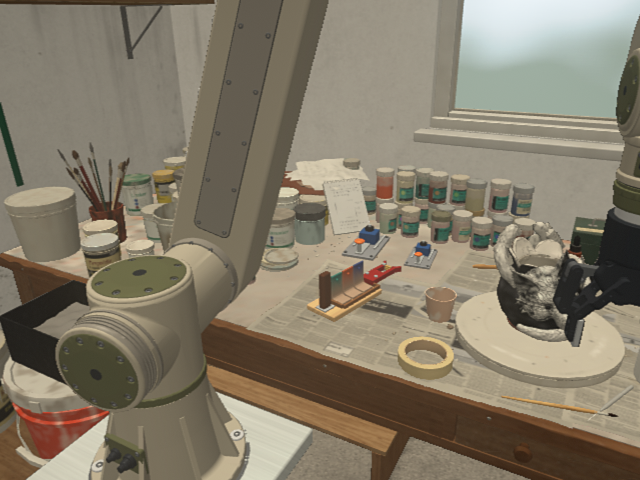

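View pics/t0.png

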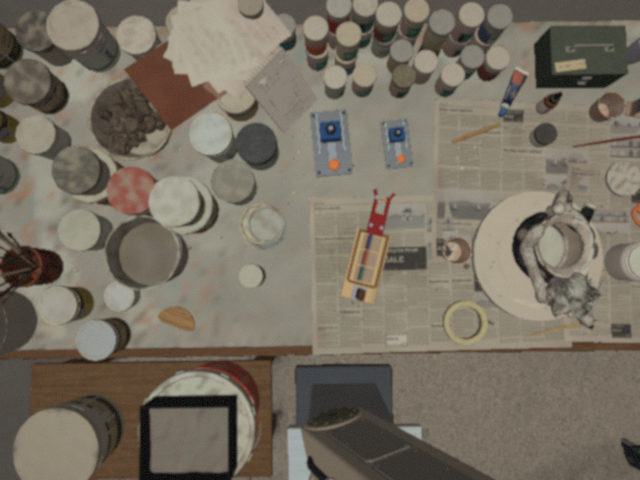

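```bash
python3 - <<'E'
from h import *
import pickle
a,b=pickle.load(open('v0.pkl','rb'))
im=cv2.cvtColor(b['frame'],cv2.COLOR_RGB2BGR)[95:315,290:430]
cv2.imwrite('pics/t0c.png',cv2.resize(im,None,fx=2.7*1,fy=2.7,interpolation=cv2.INTER_CUBIC)) 
im=cv2.cvtColor(a['frame'],cv2.COLOR_RGB2BGR)[215:325,300:450]
cv2.imwrite('pics/s0c.png',cv2.resize(im,None,fx=5,fy=5,interpolation=cv2.INTER_CUBIC))
print(b['mtx'],np.linalg.inv(b['camera_from_world'])[:3]);print(np.linalg.inv(a['camera_from_world'])[:3])
for uv in [(313,113),(346,110),(316,176),(353,173),(383,122),(409,120),(388,168),(413,166)]: print(uv,unproj(b,uv,.008))
print(unproj(b,(333.5,164.5),.045),unproj(b,(361,295),.1))
E
```

```text
[[501.40562041   0.         324.15659231]
 [  0.         501.40562041 239.07279675]
 [  0.           0.           1.        ]] [[-0.01405593 -0.9978044   0.06472101  0.51986824]
 [-0.99990045  0.01394687 -0.00213664  0.06986628]
 [ 0.00122929 -0.0647446  -0.99790111  1.21381036]]
[[ 0.47426706 -0.3628211   0.80214189 -0.39980785]
 [-0.88026174 -0.18042912  0.43884462 -0.47776754]
 [-0.01449233 -0.91422436 -0.40494912  0.60162078]]
(313, 113) [0.90792964 0.09026306 0.008     ]
(346, 110) [0.91431478 0.00929577 0.008     ]
(316, 176) [0.75190562 0.08494206 0.008     ]
(353, 173) [ 0.75803014 -0.00508574  0.008     ]
(383, 122) [ 0.88315272 -0.08074753  0.008     ]
(409, 120) [ 0.88726267 -0.14451072  0.008     ]
(388, 168) [ 0.76914624 -0.09044589  0.008     ]
(413, 166) [ 0.77322796 -0.15139602  0.008     ]
[0.7716196  0.04284909 0.045     ] [ 0.46710774 -0.01220273  0.1       ]
```

View pics/t0c.png

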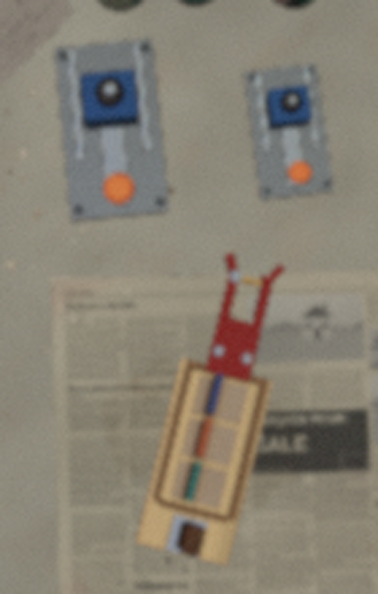

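View pics/s0c.png

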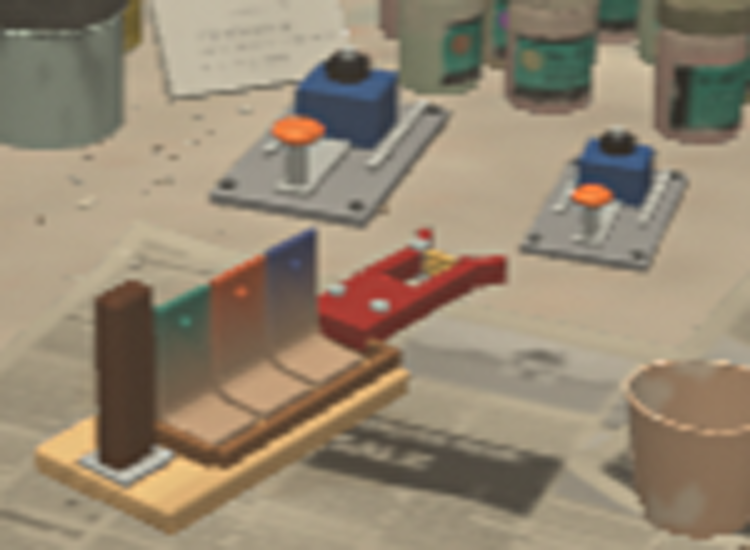

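```bash
cat > fit.py <<'E'
from h import *
from scipy.optimize import least_squares
def T(p,l):
    c,s=np.cos(p[2]),np.sin(p[2]); l=np.atleast_2d(l); return np.c_[p[0]+c*l[:,0]-s*l[:,1],p[1]+s*l[:,0]+c*l[:,1],l[:,2]]
def box(x0,x1,y0,y1,z): return [[x0,y0,z],[x1,y0,z],[x1,y1,z],[x0,y1,z]]
def draw(d,p,polys,f,roi,s):
    im=cv2.cvtColor(d['frame'],cv2.COLOR_RGB2BGR); x0,y0,x1,y1=roi
    im=cv2.resize(im[y0:y1,x0:x1],None,fx=s,fy=s,interpolation=cv2.INTER_CUBIC)
    for pp,pl in zip(p,polys):
        q=((proj(d,T(pp,pl))-[x0,y0]+.5)*s-.5).round().astype(int)
        cv2.polylines(im,[q.reshape(-1,1,2)],True,(0,255,0) if len(q)>2 else (255,0,255),1)
    cv2.imwrite('pics/'+f,im)
E
python3 - <<'E'
from fit import *
import pickle
a,b=pickle.load(open('v0.pkl','rb'))
def t(u): return (np.array(u)+.5)/2.7-.5+[290,95]
def s(u): return (np.array(u)+.5)/5-.5+[300,215]
# carrier
L=np.array(box(-.085,.085,-.042,.042,.014))
ot=t([(222,565),(268,380),(188,358),(137,541)])
# scene: rear-right top (175,515), front-right(408,372), rear-left (37,452); post top corners
Ls=np.array([L[0],L[1],L[3]]); os_=s([(178,517),(408,371),(37,452)])
def r(p): return np.r_[(proj(b,T(p,L))-ot).ravel(),(proj(a,T(p,Ls))-os_).ravel()]
c=least_squares(r,[.5,-.02,-.25],loss='soft_l1'); print('carrier',c.x,r(c.x).round(1))
# dock: plate front edge unknown offset; center, yaw
D=np.array(box(-.08,.08,-.045,.045,.008))
od=t([(170,212),(150,40),(56,47),(75,220)]); ods=s([(362,224),(452,106),(212,197)])
def r2(p): return np.r_[(proj(b,T(p,D))-od).ravel(),(proj(a,T(p,D[[0,1,3]]))-ods).ravel()]
e=least_squares(r2,[.83,.04,.1],loss='soft_l1'); print('dock',e.x,r2(e.x).round(1))
# pin head centre
def r3(p): return np.r_[(proj(b,[[p[0],p[1],.042]])[0]-t((118,188))),(proj(a,[[p[0],p[1],.042]])[0]-s((299,130)))]
h=least_squares(r3,[.77,.04]);print('pin',h.x,r3(h.x).round(1))
cc,ss=np.cos(e.x[2]),np.sin(e.x[2]);dd=h.x-e.x[:2];print('pin in plate',cc*dd[0]+ss*dd[1],-ss*dd[0]+cc*dd[1])
post=box(-.081,-.055,-.008,.008,.1);hook=[[.185,.021,.031],[.166,.010,.031],[.134,.010,.031],[.134,-.010,.031],[.166,-.010,.031],[.185,-.021,.031]]
hd=[[h.x[0]+.014*np.cos(k),h.x[1]+.014*np.sin(k),.042] for k in np.linspace(0,6,16)]
P=[c.x,c.x,c.x,e.x,[0,0,0]];Q=[L,post,hook,D,hd]
draw(b,P,Q,'t1.png',(290,95,430,315),2.7);draw(a,P,Q,'s1.png',(300,215,450,325),5)
print(T(c.x,[[-.068,0,.08]]),T(c.x,[[.134,0,.024]]))
E
```

```text
carrier [ 0.53355163 -0.03207167 -0.25489156] [ 3.   0.3  2.4 -0.4 -2.  -0.6  0.2  0.7 -1.2 -0.4  0.8 -0.2 -1.3 -0.8]
dock [0.83376149 0.04563207 0.08556802] [ 0.7 -0.2  1.4 -0.7 -0.3  0.3 -0.9  0.5  0.6 -0.7 -0.3  1.  -0.9 -0.6]
pin [0.77398963 0.04219461] [ 0.3 -0.5 -0.6  1. ]
pin in plate -0.05984694751512112 0.0016834332605739333
[[ 0.46774867 -0.01492612  0.08      ]] [[ 0.66322218 -0.06585849  0.024     ]]
```

View pics/t1.png

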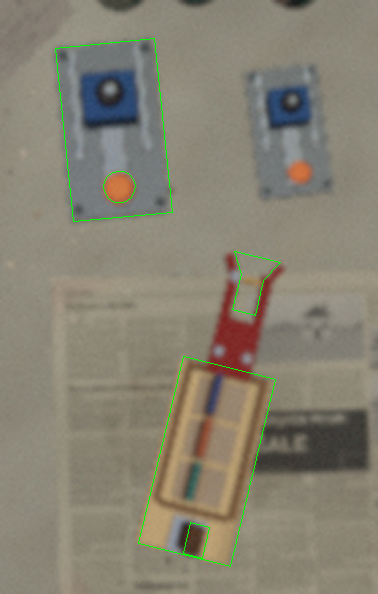

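View pics/s1.png

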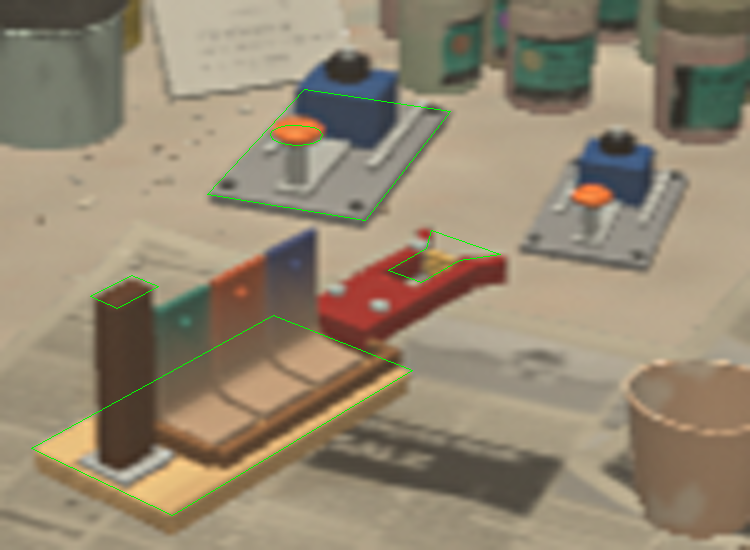

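The larger dock is the left one, with its head at top-image pixel (334,165). Its plate measures about 160 x 90 mm, against about 115 x 64 mm for the right one at (401,158). The carrier's grip post is at about (361,295). I'll move toward the post, going +y first to stay clear of the pot.

Emit:
move_arm:
  commands:
    - [[0.1,0.9,0.3],[0,0,0.95],1]
    - [[0.1,0.9,0.3],[0,0,0.95],1]
    - [[0.1,0.9,0],[0,0,0.95],1]
    - [[0.2,0.9,0],[0,0,0.95],1]
    - [[0.2,0.9,0],[0,0,0.95],1]

```text
clock: 0.6
tcp_pos: [0.232, -0.356, 0.274]
orientation: [-0.0, 0.87, 0.493, 0.0]
wrist_force: [-1.1, -0.3, -0.8]
finger_gap: 0.0854
```

Emit:
move_arm:
  commands:
    - [[0.3,0.9,0],[0,0,0.95],1]
    - [[0.4,0.9,0],[0,0,0.95],1]
    - [[0.5,0.9,0],[0,0,0.95],1]
    - [[0.5,0.9,0],[0,0,0.95],1]
    - [[0.5,0.9,0],[0,0,0.95],1]

```text
clock: 1.1
tcp_pos: [0.3203, -0.176, 0.2742]
orientation: [0.0, 0.662, 0.749, 0.0]
wrist_force: [1.0, 0.0, 0.3]
finger_gap: 0.0854
```

Emit:
move_arm:
  commands:
    - [[0.6,0.8,0],[0,0,0.95],1]
    - [[0.6,0.8,0],[0,0,0.95],1]
    - [[0.6,0.8,0],[0,0,0.95],1]
    - [[0.6,0.7,0],[0,0,0.95],1]
    - [[0.5,0.5,0],[0,0,0.95],1]

```text
clock: 1.6
tcp_pos: [0.4367, -0.0316, 0.2741]
orientation: [-0.0, 0.381, 0.925, 0.0]
wrist_force: [0.6, -0.7, 0.1]
finger_gap: 0.0851
```

```bash
cat > st.py <<'E'
from h import *
from scipy.spatial.transform import Rotation as R
s=env.get_state();q=s['orientation'];M=R.from_quat(q[[1,2,3,0]]).as_matrix()
print(s['clock'].__round__(2),'tcp',s['tcp_pos'].round(4),'yaw(-pi)',round(np.arctan2(-M[1,0],-M[0,0]),4),'z',M[:,2].round(4),'F',s['wrist_force'].round(2),'gap',round(s['finger_gap'],4),'q',s['joint_pos'].round(2))
E
python3 st.py
```

```text
1.6 tcp [ 0.4367 -0.0316  0.2741] yaw(-pi) -0.7818 z [-3.e-04  3.e-04 -1.e+00] F [ 0.65 -0.67  0.05] gap 0.0851 q [-0.26  0.04 -0.23  1.3   0.    0.53]
```

Emit:
move_arm:
  commands:
    - [[0.2,0.12,-0.5],[0,0,0.94],1]
    - [[0.2,0.12,-0.5],[0,0,0.94],1]
    - [[0.2,0.1,-0.6],[0,0,0.94],1]
    - [[0.18,0.1,-0.6],[0,0,0.95],1]
    - [[0,0,-0.4],[0,0,0],1]

```text
clock: 2.1
tcp_pos: [0.467, -0.0154, 0.1683]
orientation: [-0.001, 0.129, 0.992, 0.0]
wrist_force: [-0.3, 0.2, 0.1]
finger_gap: 0.0856
```

```bash
python3 st.py; python3 - <<'E'
from h import *
for n,r,s in(('scene',(290,190,470,325),4),('top',(320,190,420,320),4)):
    d=eyes.read_camera(n);im=cv2.cvtColor(d['frame'],cv2.COLOR_RGB2BGR)[r[1]:r[3],r[0]:r[2]]
    cv2.imwrite(f'pics/{n}2.png',cv2.resize(im,None,fx=s,fy=s,interpolation=cv2.INTER_CUBIC))
E
```

```text
2.1 tcp [ 0.467  -0.0154  0.1683] yaw(-pi) -0.259 z [-1.9e-03  7.0e-04 -1.0e+00] F [-0.32  0.21  0.07] gap 0.0856 q [-0.21  0.15 -0.37  1.05  0.    0.05]
```

View pics/scene2.png

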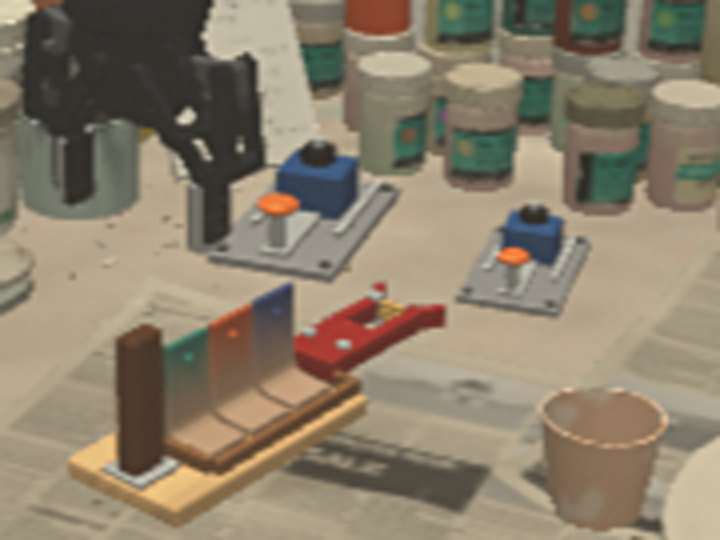

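View pics/top2.png

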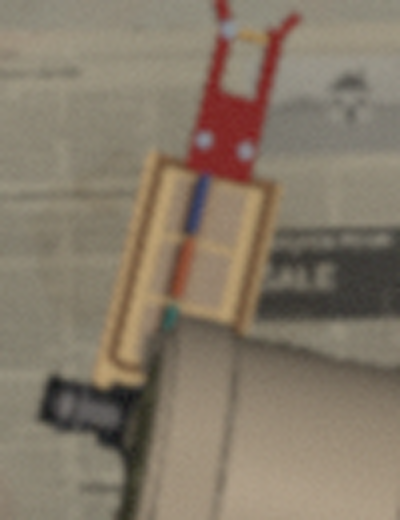

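Emit:
move_arm:
  commands:
    - [[0.03,0.03,-0.7],[0,0,0],1]
    - [[0,0,-0.7],[0,0,0],1]
    - [[0,0,-0.6],[0,0,0],1]
    - [[0,0,-0.1],[0,0,0],1]
    - [[0,0,0],[0,0,0],1]

```text
clock: 2.7
tcp_pos: [0.4682, -0.0148, 0.0866]
orientation: [-0.0, 0.131, 0.991, 0.0]
wrist_force: [0.4, 0.6, -0.2]
finger_gap: 0.0852
```

```bash
python3 st.py; python3 - <<'E'
from h import *
for n,r,s in(('scene',(290,190,470,325),4),):
    d=eyes.read_camera(n);im=cv2.cvtColor(d['frame'],cv2.COLOR_RGB2BGR)[r[1]:r[3],r[0]:r[2]]
    cv2.imwrite(f'pics/{n}3.png',cv2.resize(im,None,fx=s,fy=s,interpolation=cv2.INTER_CUBIC))
E
```

```text
2.7 tcp [ 0.4682 -0.0148  0.0866] yaw(-pi) -0.2631 z [-9.e-04  3.e-04 -1.e+00] F [ 0.37  0.58 -0.16] gap 0.0852 q [-0.2   0.23 -0.49  0.85  0.    0.06]
```

View pics/scene3.png

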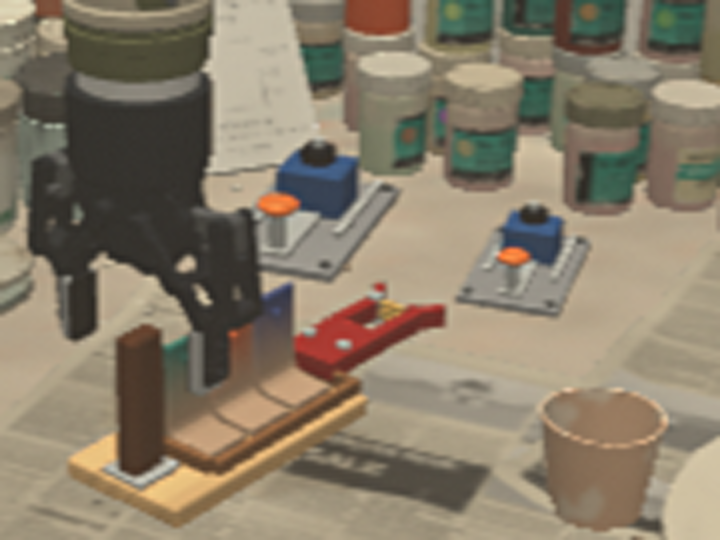

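Emit:
move_arm:
  commands:
    - [[-0.02,0.03,-0.16],[0,0,0],1]
    - [[0,0,0],[0,0,0],0.3]
    - [[0,0,0],[0,0,0],-0.2]
    - [[0,0,0],[0,0,0],-0.5]
    - [[0,0,0],[0,0,0],-0.8]
  newtons: 30

```text
clock: 3.25
tcp_pos: [0.4679, -0.0136, 0.0802]
orientation: [0.0, 0.131, 0.991, 0.0]
wrist_force: [0.2, 0.6, 0.3]
finger_gap: 0.0282
```

Emit:
move_arm:
  commands:
    - [[0,0,0],[0,0,0],-1]
    - [[0,0,0],[0,0,0],-1]
    - [[0,0,0],[0,0,0],-1]

```text
clock: 3.55
tcp_pos: [0.4678, -0.0139, 0.0802]
orientation: [0.0, 0.131, 0.991, -0.0]
wrist_force: [-0.7, -1.6, 3.1]
finger_gap: 0.0156
```

```bash
python3 st.py; python3 - <<'E'
from h import *
for n,r,s in(('scene',(290,190,470,325),4),):
    d=eyes.read_camera(n);im=cv2.cvtColor(d['frame'],cv2.COLOR_RGB2BGR)[r[1]:r[3],r[0]:r[2]]
    cv2.imwrite(f'pics/{n}4.png',cv2.resize(im,None,fx=s,fy=s,interpolation=cv2.INTER_CUBIC))
E
```

```text
3.55 tcp [ 0.4678 -0.0139  0.0802] yaw(-pi) -0.2631 z [ 4.e-04 -4.e-04 -1.e+00] F [-0.66 -1.65  3.1 ] gap 0.0156 q [-0.2   0.24 -0.5   0.83 -0.    0.06]
```

View pics/scene4.png

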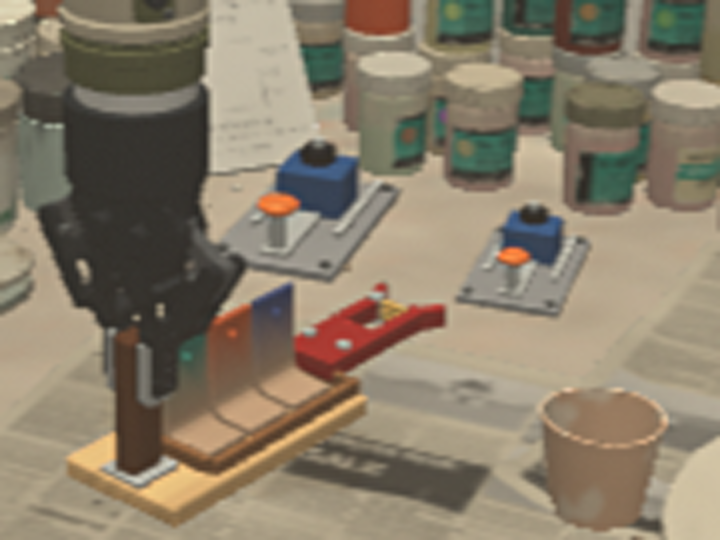

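Emit:
move_arm:
  commands:
    - [[0.0,0.02,0],[0,0,0.06],-1]
    - [[0.02,0.04,0],[0,0,0.12],-1]
    - [[0.02,0.04,0],[0,0,0.12],-1]
    - [[0.02,0.04,0],[0,0,0.12],-1]
    - [[0.02,0.04,0],[0,0,0.12],-1]
  newtons: 50

```text
clock: 4.1
tcp_pos: [0.4713, -0.0066, 0.0802]
orientation: [0.0, 0.093, 0.996, -0.0]
wrist_force: [-1.2, -5.1, 5.6]
finger_gap: 0.0155
```

```bash
python3 st.py; python3 - <<'E'
from h import *
for n,r,s in(('scene',(290,190,470,325),4),):
    d=eyes.read_camera(n);im=cv2.cvtColor(d['frame'],cv2.COLOR_RGB2BGR)[r[1]:r[3],r[0]:r[2]]
    cv2.imwrite(f'pics/{n}5.png',cv2.resize(im,None,fx=s,fy=s,interpolation=cv2.INTER_CUBIC))
E
```

```text
4.1 tcp [ 0.4713 -0.0066  0.0802] yaw(-pi) -0.1862 z [ 8.e-04 -7.e-04 -1.e+00] F [-1.17 -5.07  5.55] gap 0.0155 q [-0.18  0.24 -0.5   0.83 -0.    0.  ]
```

View pics/scene5.png

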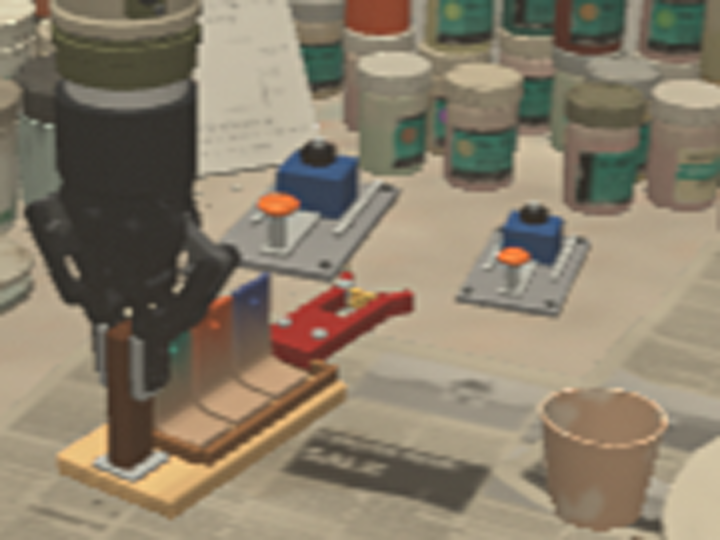

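Emit:
move_arm:
  commands:
    - [[0.02,0.04,0],[0,0,0.13],-1]
    - [[0.02,0.04,0],[0,0,0.13],-1]
    - [[0.02,0.04,0],[0,0,0.13],-1]
    - [[0.02,0.04,0],[0,0,0.13],-1]
    - [[0.02,0.04,0],[0,0,0.13],-1]

```text
clock: 4.65
tcp_pos: [0.4754, 0.0014, 0.0802]
orientation: [0.0, 0.048, 0.999, -0.0]
wrist_force: [-0.3, -5.0, 5.0]
finger_gap: 0.0153
```

Emit:
move_arm:
  commands:
    - [[0.02,0.04,0],[0,0,0.13],-1]
    - [[0.02,0.04,0],[0,0,0.13],-1]
    - [[0.02,0.04,0],[0,0,0.13],-1]
    - [[0.02,0.04,0],[0,0,0.13],-1]
    - [[0.02,0.04,0],[0,0,0.13],-1]

```text
clock: 5.15
tcp_pos: [0.4794, 0.0094, 0.0802]
orientation: [0.0, 0.002, 1.0, -0.0]
wrist_force: [-1.1, -5.1, 4.7]
finger_gap: 0.0155
```

Emit:
move_arm:
  commands:
    - [[0.02,0.05,0],[0,0,0.13],-1]
    - [[0.02,0.04,0],[0,0,0.13],-1]
    - [[0.02,0.04,0],[0,0,0.13],-1]
    - [[0,0.03,0],[0,0,0.13],-1]
    - [[0,0.02,0],[0,0,0.05],-1]

```text
clock: 5.65
tcp_pos: [0.482, 0.0167, 0.0802]
orientation: [0.001, -0.037, 0.999, -0.0]
wrist_force: [1.4, -3.8, 5.1]
finger_gap: 0.0152
```

```bash
python3 st.py; python3 - <<'E'
from h import *
import pickle
v=[]
for n,r,s in(('scene',(290,190,470,325),4),('top',(300,95,420,295),3)):
    d=eyes.read_camera(n);v.append(d);im=cv2.cvtColor(d['frame'],cv2.COLOR_RGB2BGR)[r[1]:r[3],r[0]:r[2]]
    cv2.imwrite(f'pics/{n}6.png',cv2.resize(im,None,fx=s,fy=s,interpolation=cv2.INTER_CUBIC))
pickle.dump(v,open('v6.pkl','wb'))
E
```

```text
5.65 tcp [0.482  0.0167 0.0802] yaw(-pi) 0.0747 z [ 1.4e-03 -3.0e-04 -1.0e+00] F [ 1.44 -3.8   5.12] gap 0.0152 q [-0.13  0.26 -0.47  0.84 -0.   -0.21]
```

View pics/scene6.png

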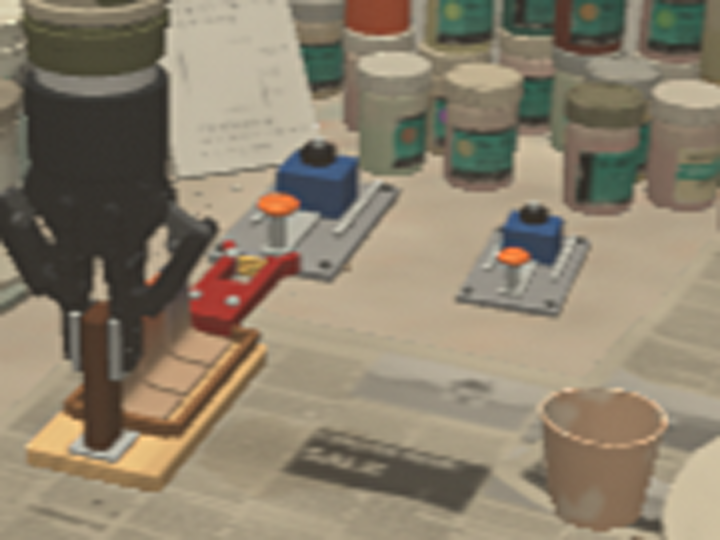

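View pics/top6.png

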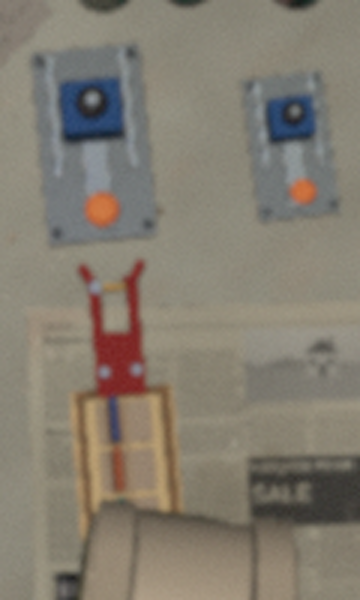

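```bash
python3 st.py; python3 - <<'E'
from fit import *
import pickle
a,b=pickle.load(open('v6.pkl','rb'))
D=box(-.08,.08,-.045,.045,.008)
s=env.get_state();x,y=s['tcp_pos'][:2]
for yaw in (.0856,):
  c=T([x,y,yaw],[[.065,0,0]])[0];p=[c[0],c[1],yaw]
  hook=[[.185,.021,.031],[.166,.010,.031],[.134,.010,.031],[.134,-.010,.031],[.166,-.010,.031],[.185,-.021,.031]]
  L=box(-.085,.085,-.042,.042,.014)
  pin=[[.774+.014*np.cos(k),.0422+.014*np.sin(k),.042] for k in np.linspace(0,6,16)]
  draw(b,[p,p,[0,0,0],[.8338,.0456,.0856]],[hook,L,pin,D],'t7.png',(300,95,420,295),3)
  draw(a,[p,p,[0,0,0],[.8338,.0456,.0856]],[hook,L,pin,D],'s7.png',(290,210,400,315),6)
E
```

```text
5.75 tcp [0.482  0.0169 0.0802] yaw(-pi) 0.0743 z [ 1.4e-03  1.0e-04 -1.0e+00] F [ 1.94 -3.21  6.28] gap 0.0156 q [-0.13  0.26 -0.47  0.84  0.   -0.21]
```

View pics/t7.png

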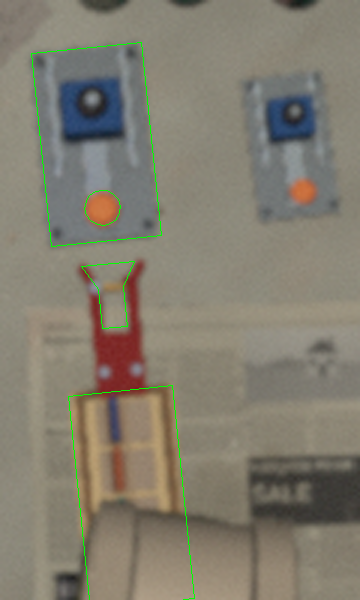

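View pics/s7.png

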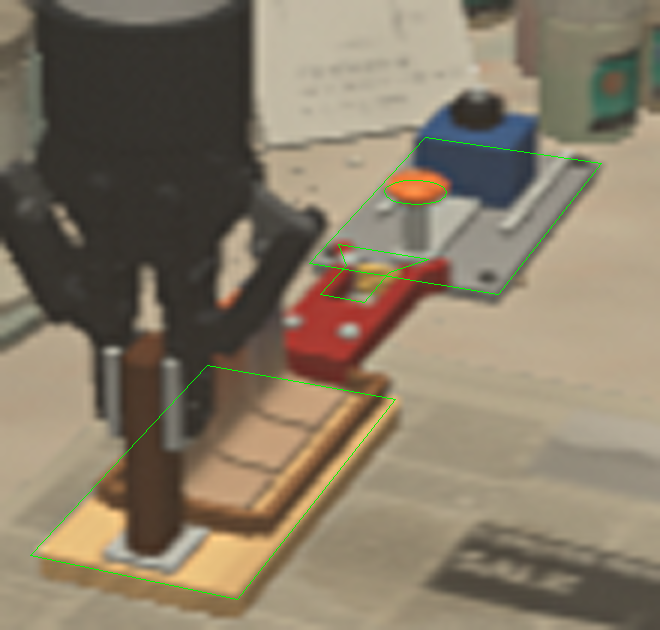

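Tiles are upright, and the hook mouth at top crop (112,266) sits about 4–5 mm right of the line to the pin head at (101,209). I'll correct the yaw and y, then advance.

Emit:
move_arm:
  commands:
    - [[0.05,0.03,0],[0,0,0.04],-1]
    - [[0.1,0.04,0],[0,0,0.05],-1]
    - [[0.14,0.03,0],[0,0,0.02],-1]
    - [[0.14,0.01,0],[0,0,0],-1]
    - [[0.1,0.01,0],[0,0,0],-1]

```text
clock: 6.25
tcp_pos: [0.4987, 0.0223, 0.0802]
orientation: [-0.003, -0.045, 0.999, 0.001]
wrist_force: [-13.1, -1.6, 19.1]
finger_gap: 0.0155
```

Emit:
move_arm:
  commands:
    - [[0.1,0.009,0],[0,0,0],-1]
    - [[0.1,0.009,0],[0,0,0],-1]
    - [[0.1,0.008,0],[0,0,0],-1]
    - [[0.05,0.004,0],[0,0,0],-1]
    - [[0,0,0],[0,0,0],-1]

```text
clock: 6.75
tcp_pos: [0.5131, 0.0238, 0.0802]
orientation: [-0.003, -0.045, 0.999, 0.001]
wrist_force: [-10.7, -0.6, 17.5]
finger_gap: 0.0157
```

```bash
cat > look.py <<'E'
from h import *
import sys
k=sys.argv[1]
A=eyes.read_camera('scene');B=eyes.read_camera('top')
f=lambda d,r,s:cv2.resize(cv2.cvtColor(d['frame'],cv2.COLOR_RGB2BGR)[r[1]:r[3],r[0]:r[2]],None,fx=s,fy=s,interpolation=cv2.INTER_CUBIC)
a=f(A,(295,210,385,310),5);b=f(B,(308,130,368,230),5)
cv2.imwrite(f'pics/l{k}.png',np.hstack([a,b]))
E
python3 look.py 8; python3 st.py
```

```text
6.85 tcp [0.5131 0.0238 0.0802] yaw(-pi) 0.0904 z [-0.0057  0.0015 -1.    ] F [-10.95  -1.08  16.6 ] gap 0.0153 q [-0.11  0.32 -0.39  0.87  0.   -0.2 ]
```

View pics/l8.png

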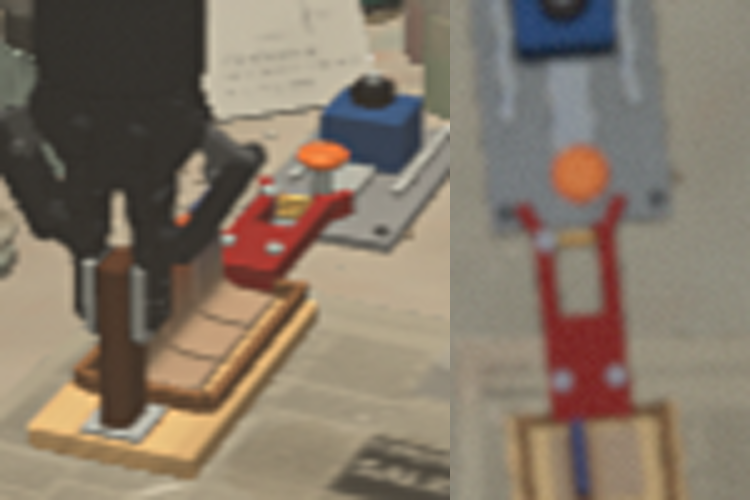

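Emit:
move_arm:
  commands:
    - [[0,-0.03,0.02],[0,0,0],-1]
    - [[0,-0.03,0],[0,0,-0.03],-1]
    - [[0,-0.03,0],[0,0,0],-1]

```text
clock: 7.15
tcp_pos: [0.5139, 0.0222, 0.0804]
orientation: [-0.002, -0.044, 0.999, 0.003]
wrist_force: [-2.4, 6.2, 8.8]
finger_gap: 0.0158
```

```bash
python3 look.py 9; python3 st.py
```

```text
7.25 tcp [0.5142 0.022  0.0804] yaw(-pi) 0.0882 z [-0.0038  0.0058 -1.    ] F [-4.12  5.    9.95] gap 0.0155 q [-0.12  0.32 -0.39  0.87  0.01 -0.2 ]
```

View pics/l9.png

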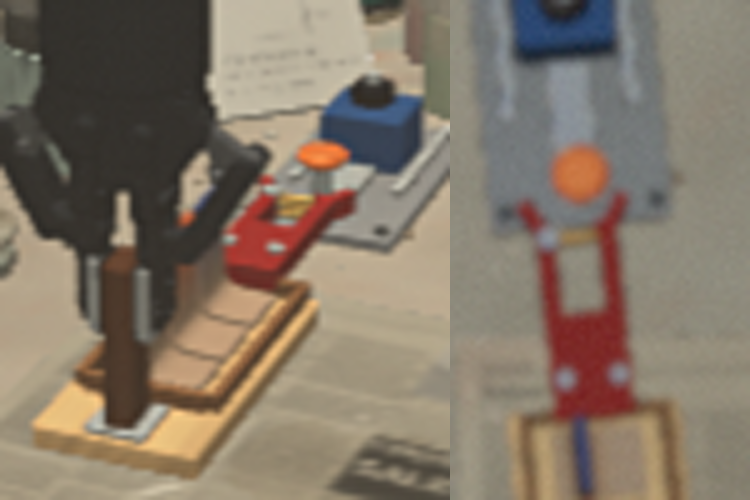

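Emit:
move_arm:
  commands:
    - [[0.05,-0.03,0.01],[0,0,0],-1]
    - [[0.05,-0.03,0.01],[0,0,0],-1]
    - [[0.05,-0.01,0],[0,0,0],-1]
    - [[0.05,0.004,0],[0,0,0],-1]
    - [[0.05,0.004,0],[0,0,0],-1]

```text
clock: 7.75
tcp_pos: [0.5257, 0.0168, 0.0806]
orientation: [-0.001, -0.042, 0.999, 0.0]
wrist_force: [-1.8, -0.4, -4.2]
finger_gap: 0.0155
```

```bash
python3 look.py 10; python3 st.py
```

```text
7.85 tcp [0.5264 0.0166 0.0808] yaw(-pi) 0.0847 z [-1.e-03  3.e-04 -1.e+00] F [-0.73  0.16 -5.85] gap 0.0157 q [-0.12  0.34 -0.36  0.88  0.   -0.21]
```

View pics/l10.png

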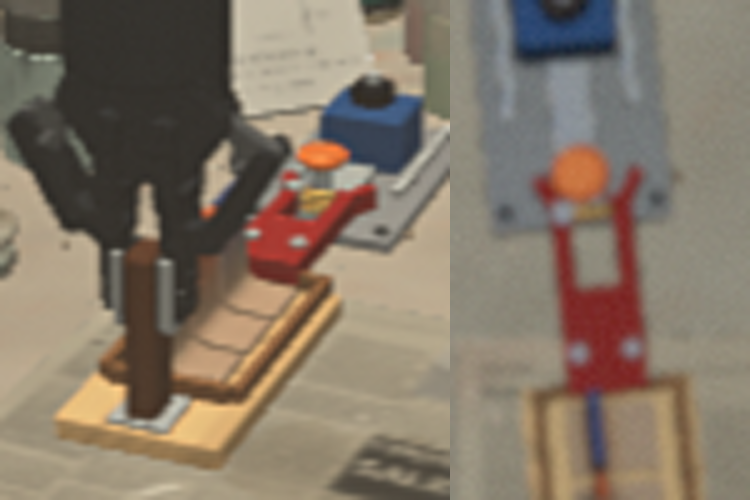

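Emit:
move_arm:
  commands:
    - [[0.04,0.03,-0.004],[0,0,0],-1]
    - [[0.04,0.03,0],[0,0,0],-1]
    - [[0.04,0.02,0],[0,0,0],-1]
    - [[0.04,0.004,0],[0,0,0],-1]
    - [[0.04,0.004,0],[0,0,0],-1]

```text
clock: 8.35
tcp_pos: [0.5341, 0.0203, 0.0812]
orientation: [-0.001, -0.042, 0.999, 0.0]
wrist_force: [-4.0, 0.1, -4.7]
finger_gap: 0.0152
```

```bash
python3 look.py 11; python3 st.py
```

```text
8.45 tcp [0.5343 0.0203 0.0812] yaw(-pi) 0.0851 z [-6.e-04  2.e-04 -1.e+00] F [-1.56 -0.1  -6.1 ] gap 0.0154 q [-0.11  0.35 -0.34  0.88  0.   -0.2 ]
```

View pics/l11.png

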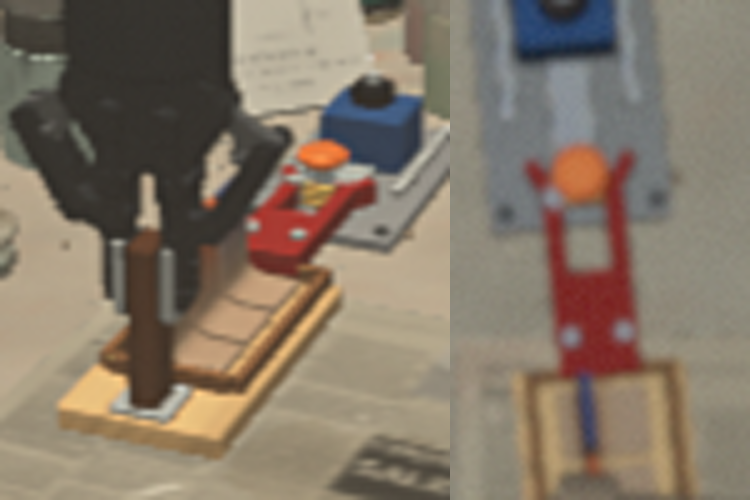

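Emit:
move_arm:
  commands:
    - [[0.02,0.002,-0.012],[0,0,0],-1]
    - [[0.02,0.002,0],[0,0,0],-1]
    - [[0.02,0.002,0],[0,0,0],-1]
    - [[0.02,0.002,0],[0,0,0],-1]
    - [[0.02,0.002,0],[0,0,0],-1]

```text
clock: 8.95
tcp_pos: [0.5381, 0.0206, 0.0809]
orientation: [-0.0, -0.042, 0.999, 0.0]
wrist_force: [-4.1, 0.1, -2.1]
finger_gap: 0.0154
```

Emit:
move_arm:
  commands:
    - [[0.02,0.002,0],[0,0,0],-1]
    - [[0.02,0.002,0],[0,0,0],-1]
    - [[0.02,0.002,0],[0,0,0],-1]
    - [[0.02,0.002,0],[0,0,0],-1]
    - [[0.02,0.002,0],[0,0,0],-1]

```text
clock: 9.45
tcp_pos: [0.5423, 0.0211, 0.0808]
orientation: [-0.0, -0.043, 0.999, 0.0]
wrist_force: [-5.4, -0.6, -2.3]
finger_gap: 0.0157
```

```bash
python3 look.py 12; python3 st.py
```

```text
9.55 tcp [0.5425 0.0211 0.0808] yaw(-pi) 0.0853 z [-2.e-04  3.e-04 -1.e+00] F [-4.82  0.17 -3.81] gap 0.0155 q [-0.11  0.36 -0.32  0.89  0.   -0.19]
```

View pics/l12.png

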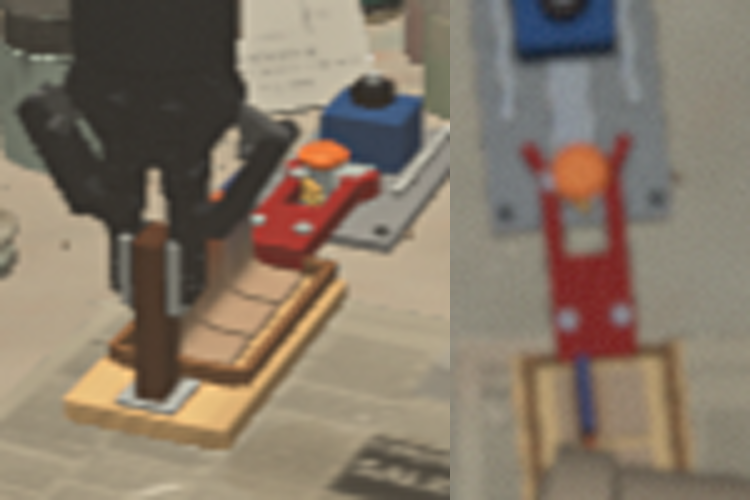

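Emit:
move_arm:
  commands:
    - [[0.02,0.002,0],[0,0,0],-1]
    - [[0.02,0.002,0],[0,0,0],-1]
    - [[0.02,0.002,0],[0,0,0],-1]
    - [[0.02,0.002,0],[0,0,0],-1]
    - [[0.02,0.002,0],[0,0,0],-1]

```text
clock: 10.05
tcp_pos: [0.5466, 0.0216, 0.0808]
orientation: [0.0, -0.043, 0.999, 0.0]
wrist_force: [-5.0, 1.5, -2.8]
finger_gap: 0.0154
```

Emit:
move_arm:
  commands:
    - [[0.02,0.002,0],[0,0,0],-1]
    - [[0.02,0.002,0],[0,0,0],-1]
    - [[0.02,0.002,0],[0,0,0],-1]
    - [[0.02,0.002,0],[0,0,0],-1]
    - [[0.02,0.002,0],[0,0,0],-1]

```text
clock: 10.55
tcp_pos: [0.5507, 0.0219, 0.0809]
orientation: [0.0, -0.042, 0.999, 0.0]
wrist_force: [-3.3, 1.9, -4.4]
finger_gap: 0.0156
```

```bash
python3 look.py 13; python3 st.py
```

```text
10.65 tcp [0.5508 0.0218 0.0809] yaw(-pi) 0.085 z [ 6.e-04  2.e-04 -1.e+00] F [-2.46  2.19 -5.32] gap 0.0153 q [-0.11  0.38 -0.3   0.89  0.   -0.19]
```

View pics/l13.png

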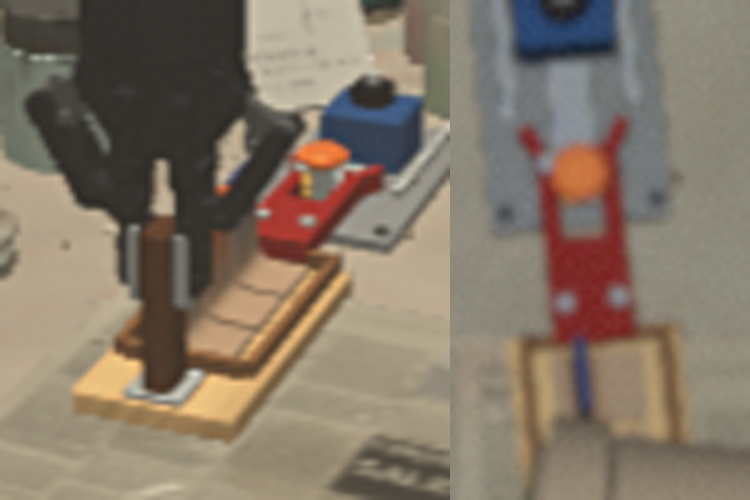

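Emit:
move_arm:
  commands:
    - [[0.02,0.002,0],[0,0,0],-1]
    - [[0.02,0.002,0],[0,0,0],-1]
    - [[0.02,0.002,0],[0,0,0],-1]
    - [[0.02,0.002,0],[0,0,0],-1]
    - [[0.02,0.002,0],[0,0,0],-1]

```text
clock: 11.15
tcp_pos: [0.5547, 0.0222, 0.0809]
orientation: [0.0, -0.042, 0.999, 0.0]
wrist_force: [-2.3, 1.2, -4.6]
finger_gap: 0.0155
```

Emit:
move_arm:
  commands:
    - [[0.02,0.002,0],[0,0,0],-1]
    - [[0.02,0.002,0],[0,0,0],-1]
    - [[0.02,0.002,0],[0,0,0],-1]
    - [[0.02,0.002,0],[0,0,0],-1]
    - [[0.02,0.002,0],[0,0,0],-1]

```text
clock: 11.65
tcp_pos: [0.5586, 0.0226, 0.0809]
orientation: [0.0, -0.042, 0.999, 0.0]
wrist_force: [-2.4, 0.8, -4.7]
finger_gap: 0.0156
```

Emit:
move_arm:
  commands:
    - [[0.02,0.002,0],[0,0,0],-1]
    - [[0.02,0.002,0],[0,0,0],-1]
    - [[0.02,0.002,0],[0,0,0],-1]
    - [[0.02,0.002,0],[0,0,0],-1]
    - [[0.02,0.002,0],[0,0,0],-1]

```text
clock: 12.15
tcp_pos: [0.5628, 0.023, 0.0809]
orientation: [0.0, -0.042, 0.999, 0.0]
wrist_force: [-2.1, 0.9, -5.8]
finger_gap: 0.0154
```

```bash
python3 look.py 14; python3 st.py
```

```text
12.25 tcp [0.563 0.023 0.081] yaw(-pi) 0.0849 z [ 9.e-04  1.e-04 -1.e+00] F [ 0.67  0.83 -5.96] gap 0.0155 q [-0.1   0.4  -0.27  0.91  0.   -0.19]
```

View pics/l14.png

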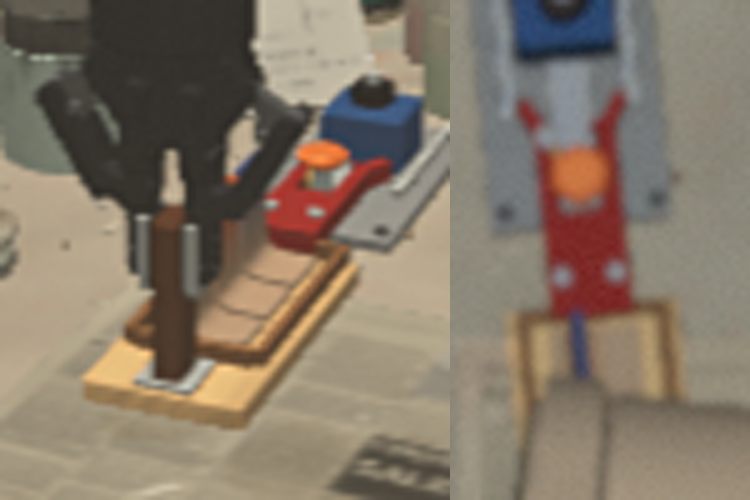

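Emit:
move_arm:
  commands:
    - [[0.02,0.002,-0.004],[0,0,0],-1]
    - [[0.02,0.002,0],[0,0,0],-1]
    - [[0.02,0.002,0],[0,0,0],-1]
    - [[0.015,0.001,0],[0,0,0],-1]
    - [[0.015,0.001,0],[0,0,0],-1]

```text
clock: 12.75
tcp_pos: [0.5662, 0.0232, 0.0807]
orientation: [0.0, -0.042, 0.999, -0.0]
wrist_force: [-1.4, 0.2, -4.6]
finger_gap: 0.0157
```

Emit:
move_arm:
  commands:
    - [[0.0125,0.001,0],[0,0,0],-1]
    - [[0.0125,0.001,0],[0,0,0],-1]
    - [[0.0125,0.001,0],[0,0,0],-1]
    - [[0.0125,0.001,0],[0,0,0],-1]

```text
clock: 13.15
tcp_pos: [0.5681, 0.0233, 0.0808]
orientation: [0.0, -0.042, 0.999, -0.0]
wrist_force: [-1.6, -0.4, -5.7]
finger_gap: 0.0157
```

```bash
python3 look.py 15; python3 st.py
```

```text
13.25 tcp [0.5682 0.0234 0.0808] yaw(-pi) 0.0847 z [ 2.e-04 -1.e-04 -1.e+00] F [-0.47 -0.05 -4.16] gap 0.0154 q [-0.1   0.41 -0.25  0.91 -0.   -0.18]
```

View pics/l15.png

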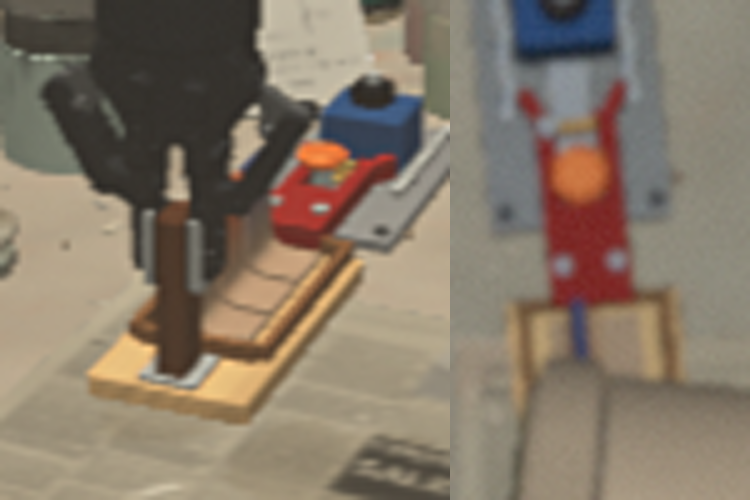

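The latch has flipped shut: the brass bar lies across the slot at crop (575,125), in front of the pin. I'll go on to a light seat contact.

Emit:
move_arm:
  commands:
    - [[0.0125,0.001,0],[0,0,0],-1]
    - [[0.0125,0.001,0],[0,0,0],-1]
    - [[0.0125,0.001,0],[0,0,0],-1]
    - [[0.0125,0.001,0],[0,0,0],-1]

```text
clock: 13.65
tcp_pos: [0.5701, 0.0237, 0.0808]
orientation: [0.0, -0.042, 0.999, 0.0]
wrist_force: [-1.5, -0.4, -4.0]
finger_gap: 0.0153
```

Emit:
move_arm:
  commands:
    - [[0.0125,0.001,0],[0,0,0],-1]
    - [[0.0125,0.001,0],[0,0,0],-1]
    - [[0.0125,0.001,0],[0,0,0],-1]

```text
clock: 13.95
tcp_pos: [0.5715, 0.0238, 0.0807]
orientation: [-0.0, -0.042, 0.999, 0.0]
wrist_force: [-2.8, -0.1, -3.3]
finger_gap: 0.0154
```

Emit:
move_arm:
  commands:
    - [[0.0125,0.001,0],[0,0,0],-1]
    - [[0.0125,0.001,0],[0,0,0],-1]

```text
clock: 14.15
tcp_pos: [0.5719, 0.0238, 0.0807]
orientation: [-0.001, -0.042, 0.999, 0.0]
wrist_force: [-4.6, -0.9, -1.7]
finger_gap: 0.0154
```

```bash
python3 st.py
```

```text
14.15 tcp [0.5719 0.0238 0.0807] yaw(-pi) 0.0848 z [-0.0012  0.     -1.    ] F [-4.62 -0.87 -1.66] gap 0.0154 q [-0.1   0.41 -0.24  0.92 -0.   -0.18]
```

Seat contact is felt (about 4.6 N, with the advance stalling). Now I'll back off through the 21 mm of play.

Emit:
move_arm:
  commands:
    - [[-0.02,-0.002,0],[0,0,0],-1]
    - [[-0.03,-0.003,0],[0,0,0],-1]
    - [[-0.03,-0.003,0],[0,0,0],-1]
    - [[-0.03,-0.003,0],[0,0,0],-1]
    - [[-0.03,-0.003,0],[0,0,0],-1]

```text
clock: 14.65
tcp_pos: [0.5672, 0.0233, 0.0808]
orientation: [0.0, -0.042, 0.999, 0.0]
wrist_force: [1.3, -0.4, -4.5]
finger_gap: 0.0154
```

Emit:
move_arm:
  commands:
    - [[-0.03,-0.002,0],[0,0,0],-1]
    - [[-0.03,-0.003,0],[0,0,0],-1]
    - [[-0.03,-0.002,0],[0,0,0],-1]
    - [[-0.03,-0.003,0],[0,0,0],-1]
    - [[-0.03,-0.003,0],[0,0,0],-1]

```text
clock: 15.15
tcp_pos: [0.5609, 0.0228, 0.0808]
orientation: [0.0, -0.042, 0.999, 0.0]
wrist_force: [0.9, -0.4, -5.4]
finger_gap: 0.0153
```

Emit:
move_arm:
  commands:
    - [[-0.03,-0.002,0],[0,0,0],-1]
    - [[-0.03,-0.003,0],[0,0,0],-1]
    - [[-0.03,-0.002,0],[0,0,0],-1]
    - [[-0.02,-0.002,0],[0,0,0],-1]
    - [[-0.02,-0.002,0],[0,0,0],-1]

```text
clock: 15.65
tcp_pos: [0.5557, 0.0223, 0.0807]
orientation: [0.0, -0.042, 0.999, 0.0]
wrist_force: [0.6, -0.5, -5.5]
finger_gap: 0.0153
```

```bash
python3 look.py 16; python3 st.py
```

```text
15.75 tcp [0.5556 0.0223 0.0807] yaw(-pi) 0.0849 z [-2.e-04  1.e-04 -1.e+00] F [-0.27  0.07 -4.71] gap 0.0155 q [-0.1   0.39 -0.29  0.9   0.   -0.19]
```

View pics/l16.png

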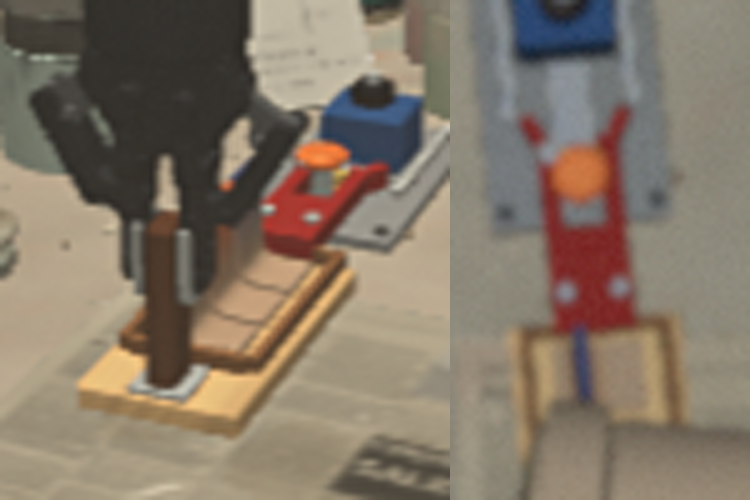

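Emit:
move_arm:
  commands:
    - [[-0.02,-0.002,0],[0,0,0],-1]
    - [[-0.02,-0.002,0],[0,0,0],-1]
    - [[-0.02,-0.001,0],[0,0,0],-1]
    - [[-0.015,-0.001,0],[0,0,0],-1]
    - [[-0.015,-0.001,0],[0,0,0],-1]

```text
clock: 16.25
tcp_pos: [0.5521, 0.0221, 0.0807]
orientation: [0.0, -0.042, 0.999, 0.0]
wrist_force: [0.8, 0.4, -5.7]
finger_gap: 0.0155
```

Emit:
move_arm:
  commands:
    - [[-0.0125,-0.001,0],[0,0,0],-1]
    - [[-0.0125,-0.001,0],[0,0,0],-1]
    - [[-0.0125,-0.001,0],[0,0,0],-1]

```text
clock: 16.55
tcp_pos: [0.5507, 0.0219, 0.0807]
orientation: [0.0, -0.042, 0.999, 0.0]
wrist_force: [0.6, -1.0, -6.2]
finger_gap: 0.0151
```

Emit:
move_arm:
  commands:
    - [[-0.0125,-0.001,0],[0,0,0],-1]
    - [[-0.0125,-0.001,0],[0,0,0],-1]
    - [[-0.0125,-0.001,0],[0,0,0],-1]

```text
clock: 16.85
tcp_pos: [0.5493, 0.0218, 0.0807]
orientation: [0.0, -0.042, 0.999, 0.0]
wrist_force: [2.1, 0.3, -6.5]
finger_gap: 0.0154
```

```bash
python3 st.py
```

```text
16.85 tcp [0.5493 0.0218 0.0807] yaw(-pi) 0.0849 z [ 3.e-04  1.e-04 -1.e+00] F [ 2.06  0.35 -6.54] gap 0.0154 q [-0.11  0.37 -0.3   0.89  0.   -0.19]
```

Emit:
move_arm:
  commands:
    - [[-0.0125,-0.001,0],[0,0,0],-1]
    - [[-0.0125,-0.001,0],[0,0,0],-1]

```text
clock: 17.05
tcp_pos: [0.5486, 0.0217, 0.0808]
orientation: [0.0, -0.042, 0.999, 0.0]
wrist_force: [3.0, 0.4, -7.0]
finger_gap: 0.0154
```

Emit:
move_arm:
  commands:
    - [[-0.0125,-0.001,0],[0,0,0],-1]
    - [[-0.0125,-0.001,0],[0,0,0],-1]

```text
clock: 17.25
tcp_pos: [0.5479, 0.0216, 0.0809]
orientation: [0.001, -0.042, 0.999, 0.0]
wrist_force: [4.6, -0.4, -7.5]
finger_gap: 0.0156
```

Emit:
move_arm:
  commands:
    - [[-0.0125,-0.001,-0.003],[0,0,0],-1]
    - [[-0.0125,-0.001,0],[0,0,0],-1]

```text
clock: 17.45
tcp_pos: [0.5473, 0.0216, 0.0809]
orientation: [0.001, -0.043, 0.999, 0.0]
wrist_force: [6.6, 1.4, -7.7]
finger_gap: 0.0157
```

Emit:
move_arm:
  commands:
    - [[-0.0125,-0.001,0],[0,0,0],-1]
    - [[-0.01,-0.001,0],[0,0,0],-1]

```text
clock: 17.65
tcp_pos: [0.5468, 0.0215, 0.0809]
orientation: [0.001, -0.043, 0.999, 0.0]
wrist_force: [7.7, 1.1, -8.8]
finger_gap: 0.015
```

```bash
python3 look.py 17; python3 st.py
```

```text
17.75 tcp [0.5469 0.0215 0.0809] yaw(-pi) 0.0851 z [ 3.1e-03  2.0e-04 -1.0e+00] F [ 8.28  1.56 -8.05] gap 0.0153 q [-0.11  0.37 -0.31  0.89  0.   -0.19]
```

View pics/l17.png

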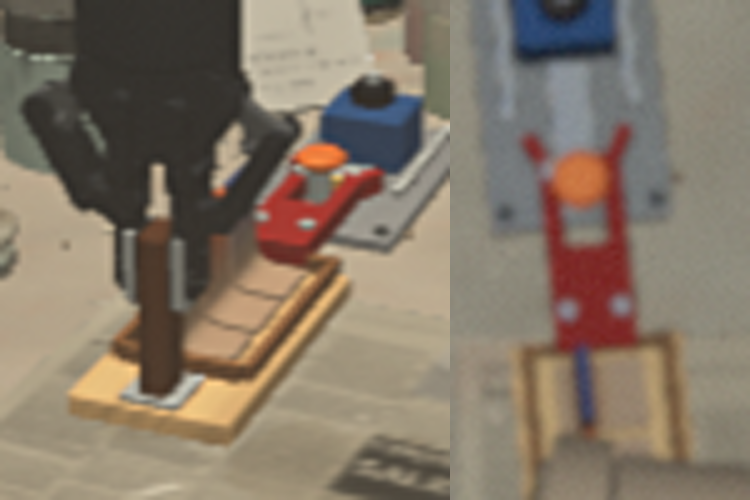

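Emit:
move_arm:
  commands:
    - [[-0.005,0,0],[0,0,0],-1]
    - [[0,0,0],[0,0,0],-1]
    - [[0,0,0],[0,0,0],-1]
    - [[0,0,0],[0,0,0],-1]
    - [[0,0,0],[0,0,0],-1]

```text
clock: 18.25
tcp_pos: [0.5468, 0.0215, 0.0809]
orientation: [0.002, -0.043, 0.999, 0.0]
wrist_force: [7.2, 0.6, -8.5]
finger_gap: 0.0153
```

```bash
python3 st.py
```

```text
18.25 tcp [0.5468 0.0215 0.0809] yaw(-pi) 0.0851 z [ 3.2e-03  2.0e-04 -1.0e+00] F [ 7.22  0.63 -8.54] gap 0.0153 q [-0.11  0.37 -0.31  0.89  0.   -0.19]
```

Emit:
move_arm:
  commands:
    - [[0.02,0.002,0],[0,0,0],-1]
    - [[0.03,0.002,0],[0,0,0],-1]
    - [[0.03,0.003,0],[0,0,0],-1]
    - [[0.04,0.003,0],[0,0,0],-1]
    - [[0.04,0.004,0],[0,0,0],-1]

```text
clock: 18.75
tcp_pos: [0.5502, 0.022, 0.0806]
orientation: [-0.001, -0.042, 0.999, -0.0]
wrist_force: [-3.5, 0.2, -1.0]
finger_gap: 0.0151
```

Emit:
move_arm:
  commands:
    - [[0.04,0.003,0],[0,0,0],-1]
    - [[0.04,0.004,0],[0,0,0],-1]
    - [[0.03,0.003,-0.005],[0,0,0],-1]
    - [[0.02,0.002,-0.005],[0,0,0],-1]
    - [[0,0,-0.003],[0,0,0],-1]
  newtons: 30

```text
clock: 19.25
tcp_pos: [0.5567, 0.0226, 0.0803]
orientation: [0.0, -0.042, 0.999, 0.0]
wrist_force: [-3.7, -0.1, 0.3]
finger_gap: 0.0152
```

```bash
python3 look.py 18; python3 st.py
```

```text
19.35 tcp [0.5567 0.0226 0.0802] yaw(-pi) 0.085 z [ 2.e-04  1.e-04 -1.e+00] F [-2.39 -0.71 -0.35] gap 0.0157 q [-0.1   0.39 -0.28  0.9   0.   -0.19]
```

View pics/l18.png

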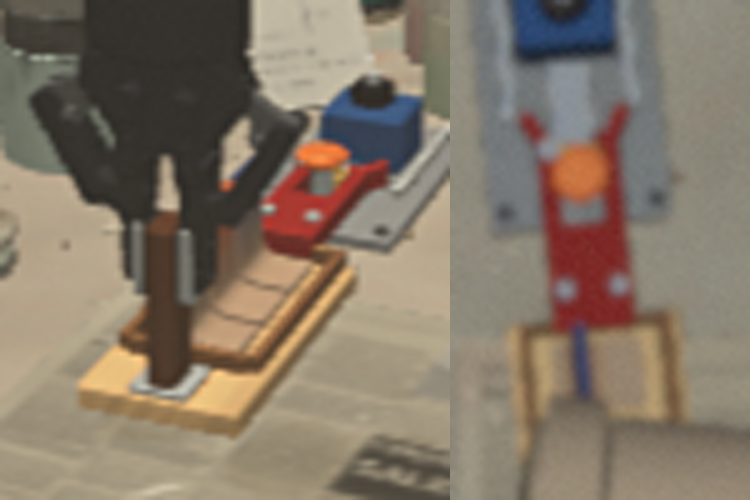

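Emit:
move_arm:
  commands:
    - [[0,0,0],[0,0,0],-0.5]
    - [[0,0,0],[0,0,0],-0.2]
    - [[0,0,0],[0,0,0],0.1]
    - [[0,0,0],[0,0,0],0.3]
    - [[0,0,0],[0,0,0],0.3]

```text
clock: 19.85
tcp_pos: [0.5569, 0.0225, 0.0802]
orientation: [0.0, -0.042, 0.999, 0.0]
wrist_force: [-0.2, 0.6, -0.2]
finger_gap: 0.0554
```

```bash
python3 look.py 19; python3 st.py
```

```text
19.95 tcp [0.5567 0.0226 0.0801] yaw(-pi) 0.085 z [ 2.e-04  1.e-04 -1.e+00] F [ 0.27 -0.34 -0.06] gap 0.055 q [-0.1   0.39 -0.28  0.9   0.   -0.19]
```

View pics/l19.png

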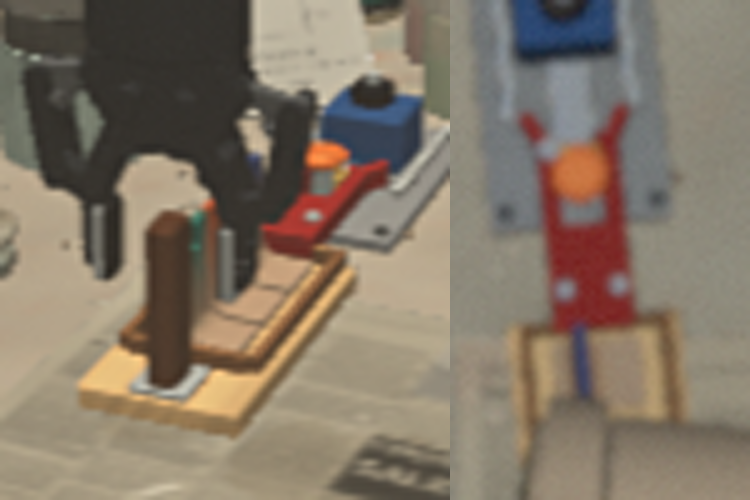

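The fingers are clear of the post. Lifting straight up.

Emit:
move_arm:
  commands:
    - [[0,0,0.3],[0,0,0],0.3]
    - [[0,0,0.6],[0,0,0],0.3]
    - [[0,0,0.8],[0,0,0],0.3]
    - [[0,0,0.9],[0,0,0],0.3]
    - [[0,0,0.9],[0,0,0],0.3]

```text
clock: 20.45
tcp_pos: [0.5564, 0.0226, 0.2223]
orientation: [0.0, -0.042, 0.999, 0.0]
wrist_force: [0.0, 0.1, -1.1]
finger_gap: 0.0553
```

Emit:
move_arm:
  commands:
    - [[-0.8,0,0.4],[0,0,0],0.3]
    - [[-0.9,0,0.2],[0,0,0],0.3]
    - [[-0.9,0,0],[0,0,0],0.3]
    - [[-0.6,0,0],[0,0,0],0.3]
    - [[0,0,0],[0,0,0],0.3]

```text
clock: 20.95
tcp_pos: [0.4257, 0.0229, 0.2453]
orientation: [-0.0, -0.042, 0.999, 0.0]
wrist_force: [0.9, 0.1, 0.6]
finger_gap: 0.0556
```

```bash
python3 look.py 20; python3 st.py; python3 -c "
from h import *
snap('scene','s21.png')"
```

```text
21.05 tcp [0.4289 0.0225 0.2452] yaw(-pi) 0.0848 z [ 2.5e-03 -2.0e-04 -1.0e+00] F [ 0.79 -0.84  0.09] gap 0.0554 q [-0.14  0.03 -0.31  1.23  0.   -0.22]
```

View pics/l20.png

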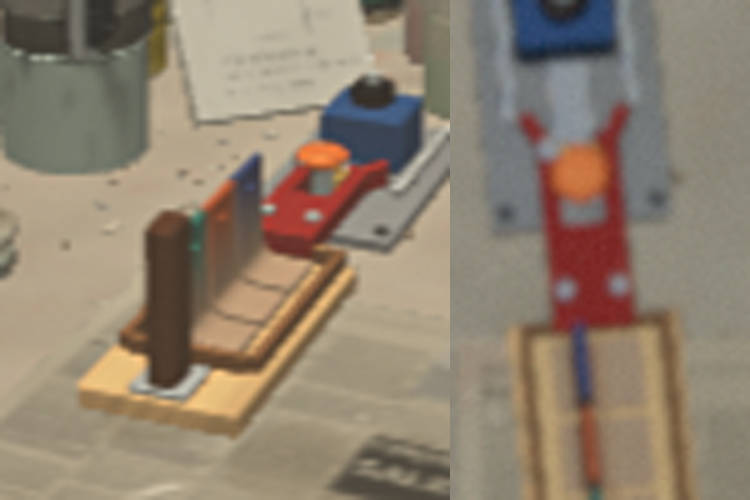

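View pics/s21.png

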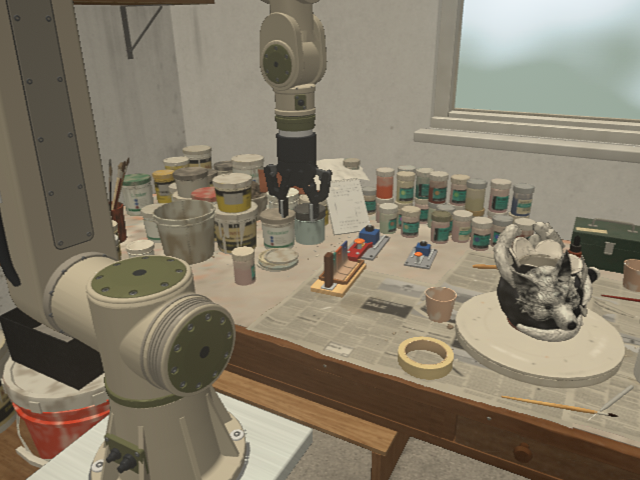

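```bash
python3 -c "
from h import *
print(job.hand_in())"
```

```text
the job is handed in; nothing more can be done
None
```

The carrier is hitched to the larger (left) dock with the latch shut, and the job is handed in at about 21 s. The hand-in reports no verdict.

- **Hitching:** The camera showed the latch swinging inward as the pin entered, then lying shut across the slot. I pushed on only until the hook's seat lightly touched the pin, at about 4.6 N. The strongest push along the table was about 13 N at the wrist, from the carrier rubbing on the table before the hook reached the pin.
- **Tug:** I drew the carrier back through the 21 mm of play, and the latch caught where expected. A pull of about 7 to 8 N, roughly 2.4 mm of spring, was held for about half a second. That draw is worked out from the wrist force and stated stiffness, because the spring itself can't be read.
- **Release:** I eased the carrier forward about 10 mm off the latch so the pin stands free, then opened the gripper and lifted away.
- **Last checks:** The final pictures show the pin inside the hook, all three tiles upright and the carrier flat. The cup and tape looked undisturbed; I did not check the jar and wooden rib specifically. The wrist force is within about 1 N of zero, so the robot touches nothing. In those last views the latch is partly hidden under the orange head.
- **Disagreement:** The two cameras disagreed by a few millimetres on the carrier's sideways position. I corrected this by checking the hook against the pin on the way in.

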